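Shut down the belt sander and its dust extraction

TASK

The sanding is finished: shut the station down by pressing its controls in the proper order. First press the sander's mushroom-shaped stop button fully down (it stays down), then press the raised end of the large rocker on the extraction console fully down to switch the fan off, and last press the console's large round filter-shaker button fully down, keep it down for about two seconds and let it spring back. Do not press the two small buttons that sit inside guard rings, and do not pick up or push away the things lying on the bench.

Things in the scene. Friction and masses are not known exactly. Their poses are not given: they have to be found in the camera images.
- sander: Bench belt sander, fixed. Origin on the bench under the centre of its switch panel: the sloped housing at its front, 100 mm deep, 170 mm wide, its face 62 to 88 mm above the bench, rising by 15 degrees towards the back. x points from front to back, z up. From 95 mm behind the origin the belt unit stands 190 mm tall (430 mm wide along y, centred), its work stop 227 mm.
- stop_button_top (a point): Middle of the crown of the sander's stop button: black mushroom head 42 mm across on the -y half of the switch panel (38 mm from its middle), 27 mm above the panel. z points out of the panel along the button's axis (tilted 15 degrees towards the front), x up the slope; it moves with the button.
- stop_button (a joint): Travel of the stop button (m): 0 = out (sander running), 0.007 = fully down. It needs about 5 N and stays down where it is left (latching).
- start_button_top (a point): Middle of the sander's start button, not to be pressed: 24 mm across, sunk in a raised round guard ring 38 mm across and 10 mm high, 80 mm beside the stop button. Axes as for the stop button.
- start_button (a joint): Travel of the start button (m): 0 = out, 0.005 = fully down; spring-loaded, about 4.5 N.
- console: Control console of the dust extraction, fixed: grey desk box 170 mm deep, 270 mm wide, its aluminium face 50 to 94 mm above the bench, rising by 15 degrees towards the back. Origin on the bench under its middle; x from front to back, z up. On the face: large rocker at +y, large round button near the middle, small guarded button at -y; behind them a gauge and two little lamps.
- rocker_raised_end (a point): Where to press the fan's rocker: black paddle 52 mm long (up the slope), 30 mm wide, two halves meeting in a shallow V at the middle pivot. At the start its front half stands up, the back half lies level. This point: on top of the front half, midway across, 20 mm from the pivot, 6 mm from the free end; it moves with the rocker. Axes: at joint 0 x up the slope, z out of the face; they turn with it.
- fan_rocker (a joint): Angle of the rocker (rad): 0 = on (front half raised), 0.42 = fully off (front half pressed down level, its top then 12 mm above the face). Needs about 5 N at that point, which goes down about 8 mm along the face's normal, and stays where it is left.
- shaker_button_top (a point): Middle of the top of the filter-shaker button: flat round black button 36 mm across in a steel collar 48 mm across, 4 mm high; its top is 16 mm above the console's face, 95 mm beside the rocker. z points out of the face along the button's axis (tilted 15 degrees towards the front), x up the slope; it moves with the button.
- shaker_button (a joint): Travel of the filter-shaker button (m): 0 = out, 0.008 = fully down; spring-loaded, 2 N at first and 5 N fully down; springs back when let go.
- reset_button_top (a point): Middle of the console's small button, not to be pressed: 24 mm across, sunk in a raised round guard ring 38 mm across and 10 mm high, 75 mm beside the filter-shaker button.
- reset_button (a joint): Travel of the small guarded button (m): 0 = out, 0.005 = fully down; spring-loaded, about 4.5 N.
- cork_block: Loose bystander, to be left where it is: cork sanding block 60 x 110 x 35 mm. Origin at the centre of its underside.
- tape_measure: Loose bystander, to be left where it is: grey pocket tape measure standing on its edge, 74 x 36 x 62 mm. Origin at the centre of its underside.
- try_square: Loose bystander, to be left where it is: wood-and-steel try square lying flat: stock 25 x 120 mm, 20 mm high, blade 150 x 40 mm along its +x. Origin at the centre of its underside (of the stock).
- pencil: Loose bystander, to be left where it is: flat carpenter's pencil 175 x 15 x 7.5 mm, along its x. Origin at the centre of its underside.
- oak_offcut: Loose bystander, to be left where it is: wooden offcut 45 x 160 mm, 22 mm high. Origin at the centre of its underside.
- glue_bottle: Loose bystander, to be left where it is: white glue bottle, 60 mm across, 170 mm tall. Origin at the centre of its underside.
- screw_cup: Loose bystander, to be left where it is: open steel cup, 80 mm across, 70 mm tall. Origin at the centre of its underside.

How it is judged:
On the way, in this order (a step that is already met when the one before it is completed fails the run):
1. the sander's stop button is pressed fully down (value of joint stop_button above 0.0055 m), for 0.1 s.
2. the extraction fan's rocker is pressed over to off (value of joint fan_rocker above 0.34 rad), for 0.1 s.
3. the filter-shaker button is held fully down for about two seconds (at least 1.5 s) (value of joint shaker_button above 0.006 m), for 1.5 s.
At the end, for the whole second after the job is handed in: The stop button is down (over 5.5 of its 7 mm), the rocker is over to off (over 0.34 of its 0.42 rad), the filter-shaker button has sprung back (within 1.5 mm), and every loose thing is at rest within 30 mm of where it started (value of joint stop_button above 0.0055 m and value of joint fan_rocker above 0.34 rad and value of joint shaker_button below 0.0015 m and distance of each of cork_block, tape_measure, try_square, pencil, oak_offcut, glue_bottle, screw_cup from where it was at the start of the episode below 0.03 m and linear speed of each of cork_block, tape_measure, try_square, pencil, oak_offcut, glue_bottle, screw_cup below 0.05 m/s); the robot touches nothing.
It fails at once if the fan is switched off while the sander's stop button is still up (value of joint fan_rocker above 0.21 rad and value of joint stop_button below 0.003 m).
It fails at once if the filter shaker is pressed while the fan is still on (value of joint shaker_button above 0.004 m and value of joint fan_rocker below 0.21 rad).
It fails at once if one of the two small guarded buttons (start, reset) is pressed (value of joint any of start_button, reset_button above 0.002 m).
It fails at once if a loose thing on the bench is lifted or shifted by more than 30 mm (distance of any of cork_block, tape_measure, try_square, pencil, oak_offcut, glue_bottle, screw_cup from where it was at the start of the episode above 0.03 m).
It also fails if it takes over 54 s, if anything falls off the work surface, if the arm or the gripper's body presses on something with over 40 N, if the wrist force passes 120 N, or if a joint passes its speed limit or range.

ROBOT

A 7-joint arm with a two-finger parallel gripper is mounted at the origin on the work surface. World frame = base frame: x ahead of the robot, y to its left, z up, the work surface at z = 0. Lengths are in m, angles in rad, forces in N, time in s.
With the tool pointing down it reaches from about 0.425 to 0.95 m from the base axis. Payload 16.7 kg.
Tool frame: the origin (TCP) lies at the very end of the fingers, on their centre line; the grasp point (between the pads) lies 19 mm behind it; z points along the fingers, y is the direction in which the jaws open and shut (so a half turn about z gives the same grasp; the last joint's range is limited). The gripper opens to 94 mm and grips with 3 to 60 N. Pads are 16 mm wide; open, the fingers measure 119 mm over their backs; the gripper's body (75 mm by 177 mm) begins 78 mm behind the grasp point.
Start: joints at [1.131, 0.426, 0.074, 1.606, -0.034, 1.111, -0.067], TCP at [0.194, -0.647, 0.168] pointing down, gripper open.
Joint ranges: [-2.85, 2.85], [-0.5, 2.14], [-1.23, 1.37], [0.21, 2.46], [-1.02, 4.16], [0.16, 2.05], [-2.73, 2.73]. Speed limits (rad/s): [1.89, 1.89, 2.39, 2.39, 3.01, 3.01, 3.01].

INTERFACE

Orientations are given as a unit quaternion [x, y, z, w].
In Python, from cell import manip, vision, ticket gives the robot as it stands. The module is installed in compiled form; this text tells all that it offers.
- The arm moves only by the tool step_arm, never from a script. Its argument "commands" is a list of rows, each a list of 3 entries, a list of its own where there are three numbers: the turn, a rotation vector about the tool's x, y, z in rad, then the shift along the tool's x, y, z in m, then the closure, from 0 (fully open) to 1 (shut). A call has exactly 8 rows; each row shifts and turns the commanded pose from where the row before left it, along the tool's axes as they then stand; what a row does not reach is not made up. A row lasts 1/8 s, in which the tool goes at most 62.5 mm and 10.7 degrees, less where a joint would pass 70% of its speed; a pose out of reach is approached as far as the arm can. A call is refused whole if a number of a shift passes 0.0625 or a number of a turn 0.188, either way. A call with a gripper value outside its range is refused whole. The fingers move at their own pace and stop on an object; the grip force is fixed at half the most. Time passes only in rows, so rows that do not move let the fingers close, or fill a call up. It gives the time, the measured TCP pose, the force and the opening at its end, in the units of the state.
- manip.sense(): the state, without advancing time (a new reading comes with each control period).
- vision.snapshot(name): name is "scene" or "side" or "wrist"; returns (picture, depth): 420x560x3 uint8, red, green, blue; 420x560 float32, m along the optical axis (not along the pixel's ray), 0 where there is no reading.
- vision.camera_params(name): a dict with "fov_y" (degrees; the focal length in pixels is half the picture's height over the tangent of half this angle, whatever the lens; pixels are square), "cx", "cy" (the principal point, pixels), "view" (4x4, takes a point from world to camera coordinates); the wrist camera has in their place "mount" (4x4, takes a point from camera to tool coordinates, whose origin is the TCP and whose axes are the flange's). Camera axes: x right, y down, z forward; pixel columns grow to the right and rows downward; lengths in m; the calibration is good to about 2 mm. A picture is of the moment at which its call begins: read the wrist's pose just before it. camera_params takes no time and is no camera call.
- ticket.close_job(): hands the job in, once; it reports no verdict.
The state is a dict: "clock": time; "joints": joint angles; "dq": joint speeds; "joint_efforts": joint torques, N m; "tool_pos": TCP position; "orientation": TCP orientation; "force": force on the tool from outside, world axes, zero at the start; "wrist_torque": the same for the moment, N m; "grip_width": finger opening in m.
Only numpy, scipy, OpenCV 4.12 (cv2) and the standard library are available. Lean on these libraries where they do the work, as an engineer would, in place of code of your own. Each camera call takes 0.05 s, during which the arm holds its last target.

## Working session

There is one attempt and no reset: what is moved stays moved. The work goes in short steps, Python scripts to look and compute and a tool call to move; the robot and the scene stay as the last step left them, time stands still between calls to the robot, and variables do not carry over. Pictures are saved under pics/ and viewed, and the job is handed in when it is done.

Besides the shell and the picture viewer there is one more tool, called after ">>>" by a JSON object that holds its "fn" and its "kwargs", one argument or row to a line. step_arm: Moves the arm, as the interface text tells. Its arguments: {"type":"object","properties":{"commands":{"type":"array","items":{"type":"array"}}},"required":["commands"]}

```bash
mkdir -p pics; python3 - <<'E'
from cell import manip, vision, ticket
import cv2, numpy as np
print(manip.sense())
for n in ["scene","side","wrist"]:
    p,d=vision.snapshot(n); cv2.imwrite(f"pics/{n}0.png",p[:,:,::-1]); np.save(f"pics/{n}0.npy",d)
    print(n,vision.camera_params(n))
E
```

```text
{'clock': 0.0, 'joints': array([ 1.13051014,  0.42669711,  0.07384512,  1.60659746, -0.0341055 ,
        1.11081548, -0.06706546]), 'dq': array([ 0.00017732,  0.00083845, -0.00304851, -0.00157061,  0.00049009,
       -0.00046967, -0.00054811]), 'joint_efforts': array([ 9.23019543e-04, -9.35808492e+01,  3.66676033e+00, -4.54190254e+01,
       -4.88497841e-02,  2.02225253e-02,  3.84313842e-05]), 'tool_pos': array([ 0.19335964, -0.64620556,  0.16740297]), 'orientation': array([ 9.89448401e-01,  1.44884320e-01, -1.31994196e-04, -6.15137984e-04]), 'force': array([0.26737676, 0.40921683, 0.53957839]), 'wrist_torque': array([-0.03051287,  0.01931602, -0.02230553]), 'grip_width': 0.09406936753332558}
scene {'fov_y': 55.27630320349259, 'cx': 281.5856188338551, 'cy': 210.90661192038706, 'view': array([[-0.80809476,  0.58904447, -0.00307941,  0.42600391],
       [ 0.46144702,  0.62978053, -0.62485449, -0.19329156],
       [-0.36612773, -0.50636262, -0.78073515,  1.46295394],
       [ 0.        ,  0.        ,  0.        ,  1.        ]])}
side {'fov_y': 57.73120445624762, 'cx': 280.08066192126535, 'cy': 210.4984042138901, 'view': array([[ 0.98122108, -0.19286453,  0.00290821, -0.54092398],
       [-0.14681982, -0.75657178, -0.6372151 ,  0.13755949],
       [ 0.12509646,  0.62482191, -0.77068052,  1.04992762],
       [ 0.        ,  0.        ,  0.        ,  1.        ]])}
wrist {'fov_y': 63.51731380401988, 'cx': 276.3436085251765, 'cy': 209.45753194535948, 'mount': array([[ 2.30586666e-04, -9.64013258e-01, -2.65854068e-01,
         7.65575123e-02],
       [ 9.99999970e-01,  2.43621151e-04, -1.60515120e-05,
         8.55276208e-04],
       [ 8.02415443e-05, -2.65854056e-01,  9.64013285e-01,
        -2.17331811e-01],
       [ 0.00000000e+00,  0.00000000e+00,  0.00000000e+00,
         1.00000000e+00]])}
```

View pics/scene0.png

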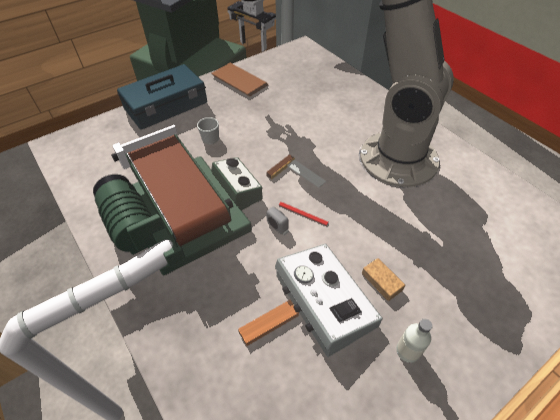

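View pics/side0.png

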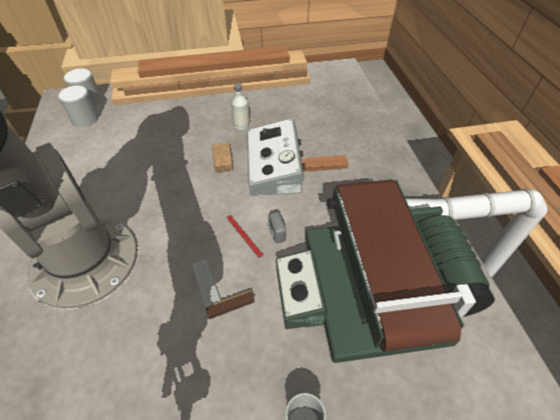

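View pics/wrist0.png

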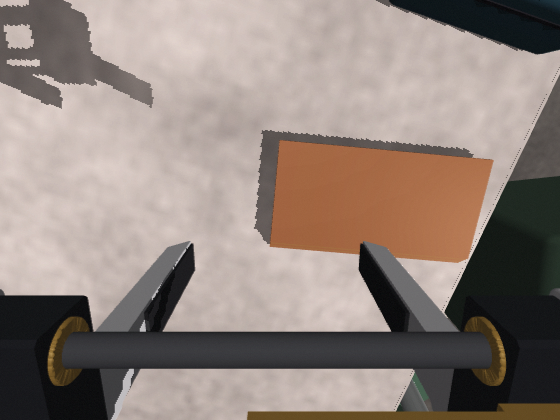

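The scene view shows the sander panel near (235,178), with its two dark buttons at about (232,163) and (243,181). The console is near (328,295), with the rocker at (345,309), the shaker at (330,278) and the reset at (316,258). The side view shows the same panels at (299,278) and (273,155). The wrist view shows only bench and a wooden board. Next I'll zoom in and measure.

```bash
python3 - <<'E'
import cv2, numpy as np
s=cv2.imread("pics/scene0.png"); t=cv2.imread("pics/side0.png")
def crop(im,x,y,w,h,k): return cv2.resize(im[y:y+h,x:x+w],None,fx=k,fy=k,interpolation=cv2.INTER_CUBIC)
a=crop(s,205,145,70,70,5);b=crop(s,270,235,120,120,3)[:350]
b=cv2.resize(b,(350,350))
c=crop(t,270,240,70,100,4)[:350]; c=cv2.resize(crop(t,265,240,70,70,5),(350,350)); 
c=crop(t,265,250,70,70,5)[:250]
d=crop(t,240,115,70,70,5)[:350]
cv2.imwrite("pics/c1.png",np.hstack([a,b])); cv2.imwrite("pics/c2.png",np.hstack([crop(t,265,245,70,85,5),crop(t,240,112,70,85,5)]))
E
```

```text
(no output)
```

View pics/c1.png

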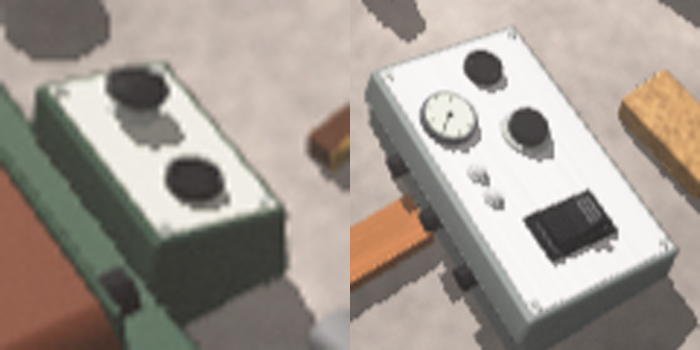

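View pics/c2.png

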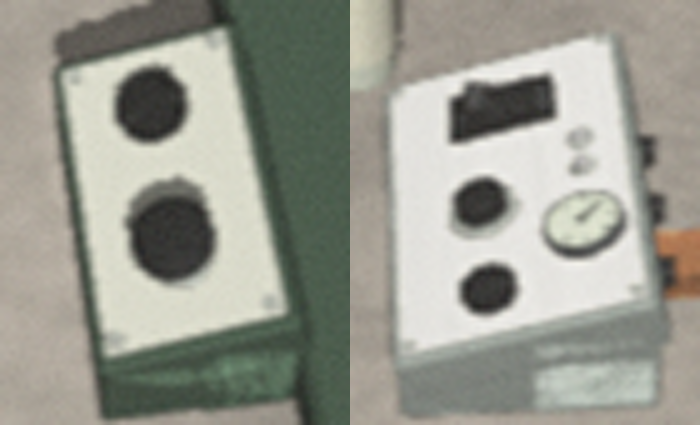

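```bash
cat > h.py <<'E'
import cv2, numpy as np
from cell import manip, vision
def cam(n):
    c=vision.camera_params(n); f=210/np.tan(np.radians(c['fov_y'])/2)
    return f,c['cx'],c['cy'],np.linalg.inv(c['view'])
def pts(n,uv,d):
    f,cx,cy,T=cam(n); uv=np.atleast_2d(uv).astype(float); d=np.atleast_1d(d)
    P=np.c_[(uv[:,0]-cx)/f*d,(uv[:,1]-cy)/f*d,d,np.ones(len(d))]
    return (P@T.T)[:,:3]
def onplane(n,uv,nrm,c):  # nrm.p=c
    f,cx,cy,T=cam(n); o=T[:3,3]; r=pts(n,uv,1.0)-o
    return o+r*((c-o@nrm)/(r@nrm))[:,None]
E
cat > m.py <<'E'
from h import *
for n,rois in [("scene",{"sander":(208,150,58,50),"console":(275,240,110,112)}),("side",{"sander":(272,245,60,80),"console":(244,112,60,80)})]:
    im=cv2.imread(f"pics/{n}0.png"); dep=np.load(f"pics/{n}0.npy")
    g=cv2.cvtColor(im,cv2.COLOR_BGR2GRAY)
    for k,(x,y,w,h) in rois.items():
        sub=g[y:y+h,x:x+w]
        thr=205
        m=np.zeros_like(g); m[y:y+h,x:x+w]=(sub>thr)*255
        nc,l,st,_=cv2.connectedComponentsWithStats(m); b=1+np.argmax(st[1:,4]); m=(l==b).astype(np.uint8)
        vv,uu=np.nonzero(cv2.erode(m,np.ones((3,3)))); P=pts(n,np.c_[uu,vv],dep[vv,uu])
        ok=np.ones(len(P),bool)
        for _ in range(4):
            c=P[ok].mean(0); nr=np.linalg.svd(P[ok]-c,full_matrices=False)[2][2]; nr*=np.sign(nr[2]); ok=abs((P-c)@nr)<.004
        yaw=np.arctan2(-nr[1],-nr[0]); tilt=np.degrees(np.arccos(nr[2]))
        # outline
        cs,_=cv2.findContours(m,cv2.RETR_EXTERNAL,cv2.CHAIN_APPROX_NONE); ct=max(cs,key=cv2.contourArea)
        hull=cv2.convexHull(ct)[:,0]
        ex=nr*0; 
        Q=onplane(n,hull,nr,c@nr)
        zz=np.array([0,0,1.]); ax=zz-nr*nr[2]; ax/=np.linalg.norm(ax); ay=np.cross(nr,ax)
        q=np.c_[(Q-c)@ax,(Q-c)@ay].astype(np.float32)
        r=cv2.minAreaRect(q); C=c+r[0][0]*ax+r[0][1]*ay
        bx=cv2.boxPoints(r)
        print(n,k,"n",nr.round(3),"tilt",tilt.round(2),"yaw",np.degrees(yaw).round(2),"rms",((P[ok]-c)@nr).std().round(4),"frac",ok.mean().round(2),"rect",np.round(r[1],4),round(r[2],1),"C",C.round(4), "zrange",(c[2]+bx@np.array([ax[2],ay[2]])).round(3))
        # dark blobs inside hull
        hm=np.zeros_like(g); cv2.fillConvexPoly(hm,hull,1)
        dk=((g<85)&(hm>0)).astype(np.uint8)
        nc,l,st,ce=cv2.connectedComponentsWithStats(dk)
        for i in range(1,nc):
            if st[i,4]<40: continue
            vv,uu=np.nonzero(l==i)
            D=pts(n,np.c_[uu,vv],dep[vv,uu]); hh=(D-c)@nr
            s="  blob %s area %d h med %.4f p90 %.4f"%(ce[i].round(1),st[i,4],np.median(hh),np.percentile(hh,90))
            for off in (.010,.016,.025):
                X=onplane(n,ce[i],nr,c@nr+off)[0]; s+=" | %g %s loc %s"%(off,X.round(4),np.round([(X-C)@ax,(X-C)@ay],4))
            e=cv2.minAreaRect(np.c_[(onplane(n,np.c_[uu,vv],nr,c@nr+.016)-c)@ax,(onplane(n,np.c_[uu,vv],nr,c@nr+.016)-c)@ay].astype(np.float32))
            print(s,"size",np.round(e[1],4))
E
python3 m.py
```

```text
Traceback (most recent call last):
  File "m.py", line 19, in <module>
    Q=onplane(n,hull,nr,c@nr)
  File "h.py", line 11, in onplane
    f,cx,cy,T=cam(n); o=T[:3,3]; r=pts(n,uv,1.0)-o
                                   ~~~^^^^^^^^^^
  File "h.py", line 8, in pts
    P=np.c_[(uv[:,0]-cx)/f*d,(uv[:,1]-cy)/f*d,d,np.ones(len(d))]
      ~~~~~^^^^^^^^^^^^^^^^^^^^^^^^^^^^^^^^^^^^^^^^^^^^^^^^^^^^^
ValueError: all the input array dimensions except for the concatenation axis must match exactly, but along dimension 0, the array at index 0 has size 17 and the array at index 2 has size 1
```

```bash
sed -i 's/d=np.atleast_1d(d)/d=np.broadcast_to(d,len(uv))/' h.py; python3 m.py
```

```text
scene sander n [-0.269  0.007  0.963] tilt 15.62 yaw -1.53 rms 0.0016 frac 0.98 rect [0.1564 0.085 ] 87.7 C [ 0.5507 -0.216   0.075 ] zrange [0.063 0.086 0.087 0.064]
  blob [232.1 162.7] area 67 h med 0.0243 p90 0.0284 | 0.01 [ 0.5401 -0.261   0.0828] loc [-0.0069 -0.0452] | 0.016 [ 0.5433 -0.2544  0.0899] loc [-0.002  -0.0386] | 0.025 [ 0.5482 -0.2445  0.1005] loc [ 0.0052 -0.0286] size [0.0324 0.0361]
  blob [243.5 180.5] area 71 h med 0.0076 p90 0.0102 | 0.01 [ 0.5549 -0.1676  0.0862] loc [0.0059 0.0484] | 0.016 [ 0.558  -0.1618  0.0933] loc [0.0106 0.0544] | 0.025 [ 0.5627 -0.153   0.1039] loc [0.0178 0.0633] size [0.0377 0.0289]
scene console n [-0.37   0.035  0.929] tilt 21.79 yaw -5.38 rms 0.0023 frac 0.36 rect [0.2694 0.1739] 88.3 C [0.5727 0.2728 0.0716] zrange [0.038 0.102 0.105 0.041]
  blob [315.4 257.2] area 108 h med 0.0101 p90 0.0128 | 0.01 [0.5459 0.185  0.075 ] loc [-0.0159 -0.0899] | 0.016 [0.5494 0.1885 0.0827] loc [-0.0101 -0.0861] | 0.025 [0.5545 0.1937 0.0942] loc [-0.0015 -0.0805] size [0.0418 0.0326]
  blob [330.8 277.4] area 123 h med 0.0174 p90 0.0193 | 0.0
[... 1199 characters left out ...]
 0.092]
  blob [269.8 133.1] area 162 h med 0.0103 p90 0.0183 | 0.01 [0.5833 0.3413 0.0821] loc [-0.      0.0671] | 0.016 [0.582  0.3338 0.0883] loc [0.0014 0.0594] | 0.025 [0.5802 0.3225 0.0975] loc [0.0035 0.048 ] size [0.05   0.0651]
  blob [265.6 152. ] area 67 h med 0.0152 p90 0.0169 | 0.01 [0.5542 0.2568 0.0774] loc [-0.018  -0.0206] | 0.016 [0.5531 0.2499 0.0836] loc [-0.0165 -0.0276] | 0.025 [0.5516 0.2396 0.0929] loc [-0.0141 -0.038 ] size [0.0284 0.0377]
  blob [267.3 169.4] area 69 h med 0.0073 p90 0.0100 | 0.01 [0.5457 0.1767 0.0781] loc [-0.0154 -0.1011] | 0.016 [0.5448 0.1704 0.0843] loc [-0.0139 -0.1075] | 0.025 [0.5434 0.161  0.0935] loc [-0.0116 -0.117 ] size [0.0353 0.0285]
```

```bash
cat >> h.py <<'E'
from scipy.spatial.transform import Rotation as Ro
def goal_R(yawdeg,tilt=15.0):
    # tool x up the slope, z into the face
    a=np.radians(tilt)
    M=np.array([[np.cos(a),0,np.sin(a)],[0,-1,0],[np.sin(a),0,-np.cos(a)]])
    return Ro.from_euler('z',yawdeg,degrees=True)*Ro.from_matrix(M)
def plan(p,yawdeg,tilt=15.0):
    s=manip.sense(); R0=Ro.from_quat(s['orientation']); R1=goal_R(yawdeg,tilt)
    rv=(R0.inv()*R1).as_rotvec(); d=np.array(p)-s['tool_pos']
    print("clock",s['clock'],"tcp",s['tool_pos'].round(4),"F",s['force'].round(1),"grip",round(s['grip_width'],3))
    print("turn",rv.round(4),"deg",np.degrees(np.linalg.norm(rv)).round(1),"shift after turn",R1.inv().apply(d).round(4),"shift before turn",R0.inv().apply(d).round(4),"dist",np.linalg.norm(d).round(3))
E
python3 -c "
from h import *
plan([.522,-.253,.197],-2.4)"
```

```text
clock 0.15 tcp [ 0.1934 -0.6463  0.1675] F [ 0.2  0.6 -1. ] grip 0.094
turn [-0.0445  0.2596  0.3306] deg 24.2 shift after turn [ 0.3089 -0.4067  0.0522] shift before turn [ 0.4276 -0.2826 -0.0292] dist 0.513
```

>>> {"fn": "step_arm", "kwargs": {
  "commands": [
    [[-0.015,0.087,0.11],[0,0,0],1],
    [[-0.015,0.087,0.11],[0,0,0],1],
    [[-0.015,0.086,0.11],[0,0,0],1],
    [[0,0,0],[0.031,-0.0405,0.005],1],
    [[0,0,0],[0.031,-0.0405,0.005],1],
    [[0,0,0],[0.031,-0.0405,0.005],1],
    [[0,0,0],[0.031,-0.0405,0.005],1],
    [[0,0,0],[0.031,-0.0405,0.005],1]
  ]
}}

```text
clock: 1.15
tool_pos: [0.3588, -0.4493, 0.184]
orientation: [0.991, -0.02, 0.131, 0.003]
force: [0.6, -0.7, -0.1]
grip_width: 0.0175
```

>>> {"fn": "step_arm", "kwargs": {
  "commands": [
    [[0,0,0],[0.031,-0.0405,0.005],1],
    [[0,0,0],[0.031,-0.0405,0.005],1],
    [[0,0,0],[0.031,-0.0405,0.005],1],
    [[0,0,0],[0.031,-0.0405,0.005],1],
    [[0,0,0],[0.031,-0.0405,0.005],1],
    [[0,0,0],[0,0,0],1],
    [[0,0,0],[0,0,0],1],
    [[0,0,0],[0,0,0],1]
  ]
}}

```text
clock: 2.15
tool_pos: [0.5215, -0.2561, 0.1996]
orientation: [0.991, -0.021, 0.131, 0.003]
force: [-0.3, -0.3, 0.6]
grip_width: 0.0006
```

```bash
python3 - <<'E'
from h import *
plan([.522,-.253,.197],-2.4)
s=manip.sense(); p,d=vision.snapshot("wrist"); cv2.imwrite("pics/w1.png",p[:,:,::-1]); np.savez("pics/w1.npz",d=d,p=s['tool_pos'],q=s['orientation'])
E
```

```text
clock 2.15 tcp [ 0.5215 -0.2561  0.1996] F [-0.3 -0.3  0.6] grip 0.001
turn [ 0.0016 -0.0004 -0.0011] deg 0.1 shift after turn [-0.0003 -0.0031  0.0026] shift before turn [-0.0003 -0.0031  0.0026] dist 0.004
```

View pics/w1.png

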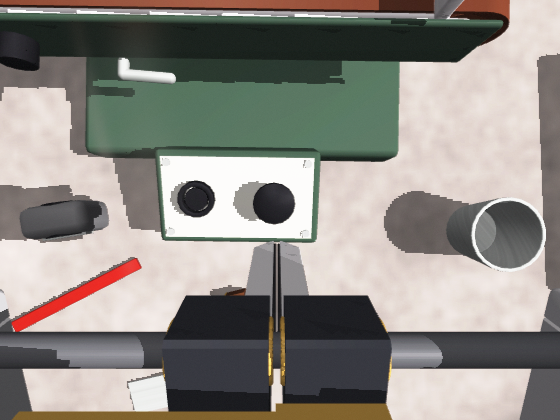

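The wrist view is clear. The stop mushroom is at (273,203), the guarded start at (196,199) and the closed fingertips at (277,243). The panel outline is roughly (157–320, 150–240).

```bash
cat > w.py <<'E'
from h import *
def wcam(q,p):
    c=vision.camera_params("wrist"); f=210/np.tan(np.radians(c['fov_y'])/2)
    T=np.eye(4); T[:3,:3]=Ro.from_quat(q).as_matrix(); T[:3,3]=p
    return f,c['cx'],c['cy'],T@c['mount']
def wpts(W,uv,d):
    f,cx,cy,T=W; uv=np.atleast_2d(uv).astype(float); d=np.broadcast_to(d,len(uv))
    return (np.c_[(uv[:,0]-cx)/f*d,(uv[:,1]-cy)/f*d,d,np.ones(len(d))]@T.T)[:,:3]
def wplane(W,uv,nr,c):
    o=W[3][:3,3]; r=wpts(W,uv,1.0)-o
    return o+r*((c-o@nr)/(r@nr))[:,None]
def analyse(name,roi,offs,dims):
    z=np.load(f"pics/{name}.npz"); W=wcam(z['q'],z['p']); dep=z['d']
    g=cv2.cvtColor(cv2.imread(f"pics/{name}.png"),cv2.COLOR_BGR2GRAY)
    x,y,w,h=roi; m=np.zeros_like(g); m[y:y+h,x:x+w]=(g[y:y+h,x:x+w]>215)*255
    nc,l,st,_=cv2.connectedComponentsWithStats(m); m=(l==1+np.argmax(st[1:,4])).astype(np.uint8)
    vv,uu=np.nonzero(cv2.erode(m,np.ones((3,3)))); P=wpts(W,np.c_[uu,vv],dep[vv,uu]); ok=np.ones(len(P),bool)
    for t in (.02,.008,.004,.004):
        c=np.median(P[ok],0) if t==.02 else P[ok].mean(0); nr=np.linalg.svd(P[ok]-c,full_matrices=False)[2][2]; nr*=np.sign(nr[2]); ok=abs((P-c)@nr)<t
    ct=max(cv2.findContours(m,cv2.RETR_EXTERNAL,cv2.CHAIN_APPROX_NONE)[0],key=cv2.contourArea); hull=cv2.convexHull(ct)[:,0]
    ax=np.array([0,0,1.])-nr*nr[2]; ax/=np.linalg.norm(ax); ay=np.cross(nr,ax)
    Q=wplane(W,hull,nr,c@nr); r=cv2.minAreaRect(np.c_[(Q-c)@ax,(Q-c)@ay].astype(np.float32)); C=c+r[0][0]*ax+r[0][1]*ay
    bx=c+cv2.boxPoints(r)@np.array([ax,ay]); e=bx-np.roll(bx,1,0); L=np.linalg.norm(e,axis=1); e=e[np.argmax(L)]; e*=np.sign(e[1])
    print("tilt",np.degrees(np.arccos(nr[2])).round(2),"yaw n",np.degrees(np.arctan2(-nr[1],-nr[0])).round(2),"yaw edge",np.degrees(np.arctan2(-e[0],e[1])).round(2),"frac",ok.mean().round(2),"rect",np.round(r[1],4),"C",C.round(4),"n",nr.round(3))
    hm=np.zeros_like(g); cv2.fillConvexPoly(hm,hull,1)
    dk=((g<70)&(hm>0)).astype(np.uint8); nc,l,st,ce=cv2.connectedComponentsWithStats(dk)
    for i in range(1,nc):
        if st[i,4]<200: continue
        vv,uu=np.nonzero(l==i); hh=(wpts(W,np.c_[uu,vv],dep[vv,uu])-c)@nr
        print(" blob",ce[i].round(1),st[i,:5],"h p10/50/90",np.percentile(hh,[10,50,90]).round(4))
        for o in offs:
            X=wplane(W,[ce[i]],nr,c@nr+o)[0]; print("   off",o,X.round(4),"loc",np.round([(X-C)@ax,(X-C)@ay],4),"w,h mm",(1e3*st[i,2:4]*(X-W[3][:3,3])@W[3][:3,2]/W[0]).round(1))
    return W,nr,c,C,ax,ay
E
python3 -c "
from w import *
analyse('w1',(150,145,180,100),(.01,.022,.027),None)"
```

```text
tilt 14.84 yaw n -3.37 yaw edge -3.2 frac 1.0 rect [0.0859 0.1561] C [ 0.5506 -0.2179  0.0757] n [-0.256  0.015  0.967]
 blob [195.6 198.5] [ 178  181   37   36 1005] h p10/50/90 [0.0057 0.0079 0.0104]Traceback (most recent call last):
  File "<string>", line 3, in <module>
    analyse('w1',(150,145,180,100),(.01,.022,.027),None)
    ~~~~~~~^^^^^^^^^^^^^^^^^^^^^^^^^^^^^^^^^^^^^^^^^^^^^
  File "w.py", line 32, in analyse
    X=wplane(W,[ce[i]],nr,c@nr+o)[0]; print("   off",o,X.round(4),"loc",np.round([(X-C)@ax,(X-C)@ay],4),"w,h mm",(1e3*st[i,2:4]*(X-W[3][:3,3])@W[3][:3,2]/W[0]).round(1))
                                                                                                                  ~~~~~~~~~~~~~^^~~~~~~~~~~~~~
ValueError: operands could not be broadcast together with shapes (2,) (3,)
```

```bash
sed -i 's/(1e3\*st\[i,2:4\]\*(X-W\[3\]\[:3,3\])@W\[3\]\[:3,2\]\/W\[0\])/(1e3*st[i,2:4]*((X-W[3][:3,3])@W[3][:3,2])\/W[0])/' w.py
python3 -c "
from w import *
W,nr,c,C,ax,ay=analyse('w1',(150,145,180,100),(.01,.022,.027),None)
print('model stop',(C-.038*ay+.027*nr).round(4))
plan(C-.038*ay+.027*nr,-3.3)"
```

```text
tilt 14.84 yaw n -3.37 yaw edge -3.2 frac 1.0 rect [0.0859 0.1561] C [ 0.5506 -0.2179  0.0757] n [-0.256  0.015  0.967]
 blob [195.6 198.5] [ 178  181   37   36 1005] h p10/50/90 [0.0057 0.0079 0.0104]
   off 0.01 [ 0.5518 -0.1768  0.0857] loc [0.0013 0.0411] w,h mm [37.5 36.4]
   off 0.022 [ 0.5513 -0.1797  0.0981] loc [0.0042 0.0382] w,h mm [36.1 35.1]
   off 0.027 [ 0.5511 -0.1809  0.1032] loc [0.0054 0.037 ] w,h mm [35.6 34.6]
 blob [273.2 203. ] [ 253  183   41   41 1312] h p10/50/90 [0.0225 0.0251 0.0269]
   off 0.01 [ 0.5438 -0.2551  0.0849] loc [-0.0022 -0.0375] w,h mm [41.6 41.6]
   off 0.022 [ 0.5436 -0.2551  0.0972] loc [ 0.0009 -0.0376] w,h mm [40.1 40.1]
   off 0.027 [ 0.5436 -0.2552  0.1024] loc [ 0.0021 -0.0376] w,h mm [39.5 39.5]
model stop [ 0.5415 -0.2554  0.1018]
clock 2.2 tcp [ 0.5215 -0.256   0.1996] F [-0.5  0.4  0.3] grip 0.0
turn [-0.0025 -0.0006  0.0142] deg 0.8 shift after turn [-0.0061 -0.0017  0.0996] shift before turn [-0.0061 -0.0016  0.0996] dist 0.1
```

>>> {"fn": "step_arm", "kwargs": {
  "commands": [
    [[0,0,0.014],[-0.005,-0.002,0.022],1],
    [[0,0,0],[0,0,0.022],1],
    [[0,0,0],[0,0,0.022],1],
    [[0,0,0],[0,0,0.022],1],
    [[0,0,0],[0,0,0.004],1],
    [[0,0,0],[0,0,0.004],1],
    [[0,0,0],[0,0,0.004],1],
    [[0,0,0],[0,0,0.002],1]
  ]
}}

```text
clock: 3.2
tool_pos: [0.5442, -0.254, 0.1003]
orientation: [0.991, -0.027, 0.131, 0.003]
force: [0.8, -0.9, 0.0]
grip_width: 0.0003
```

```bash
python3 -c "
from w import *
plan([.5422,-.2553,.1021],-3.3)"
```

```text
clock 3.2 tcp [ 0.5442 -0.254   0.1003] F [ 0.8 -0.9  0. ] grip 0.0
turn [-0.0027 -0.0014  0.0019] deg 0.2 shift after turn [-0.0014  0.0014 -0.0023] shift before turn [-0.0014  0.0014 -0.0023] dist 0.003
```

>>> {"fn": "step_arm", "kwargs": {
  "commands": [
    [[0,0,0],[0,0,0.002],1],
    [[0,0,0],[0,0,0.001],1],
    [[0,0,0],[0,0,0.001],1],
    [[0,0,0],[0,0,0.001],1],
    [[0,0,0],[0,0,0],1],
    [[0,0,0],[0,0,0],1],
    [[0,0,0],[0,0,0],1],
    [[0,0,0],[0,0,0],1]
  ]
}}

```text
clock: 4.2
tool_pos: [0.5453, -0.2539, 0.0952]
orientation: [0.991, -0.027, 0.131, 0.002]
force: [0.9, -0.4, 0.3]
grip_width: 0.0005
```

>>> {"fn": "step_arm", "kwargs": {
  "commands": [
    [[0,0,0],[0,0,0.001],1],
    [[0,0,0],[0,0,0],1],
    [[0,0,0],[0,0,0.001],1],
    [[0,0,0],[0,0,0],1],
    [[0,0,0],[0,0,0.001],1],
    [[0,0,0],[0,0,0],1],
    [[0,0,0],[0,0,0],1],
    [[0,0,0],[0,0,0],1]
  ]
}}

```text
clock: 5.2
tool_pos: [0.5461, -0.254, 0.0923]
orientation: [0.991, -0.027, 0.131, 0.002]
force: [-0.1, 0.4, -0.1]
grip_width: 0.0006
```

```bash
python3 - <<'E'
from w import *
plan([.5422,-.2553,.1021],-3.3)
p,d=vision.snapshot("side"); cv2.imwrite("pics/s2.png",cv2.resize(p[225:330,240:380,::-1],None,fx=5,fy=5,interpolation=cv2.INTER_CUBIC))
E
```

```text
clock 5.2 tcp [ 0.5461 -0.254   0.0923] F [-0.1  0.4 -0.1] grip 0.001
turn [-0.003  -0.0009  0.002 ] deg 0.2 shift after turn [-0.0012  0.0015 -0.0105] shift before turn [-0.0012  0.0015 -0.0105] dist 0.011
```

View pics/s2.png

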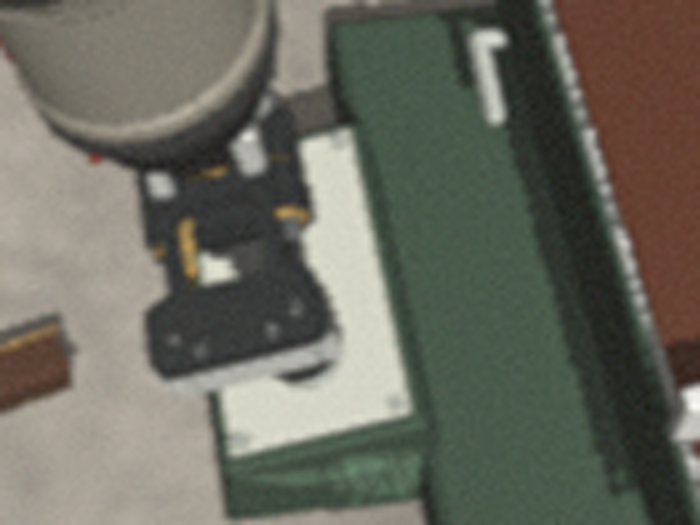

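The side crop shows the closed fingertips over the dark mushroom edge at about (305,375). No contact force has shown up yet, so I'll go on in 1 mm steps.

>>> {"fn": "step_arm", "kwargs": {
  "commands": [
    [[0,0,0],[0,0,0.001],1],
    [[0,0,0],[0,0,0],1],
    [[0,0,0],[0,0,0.001],1],
    [[0,0,0],[0,0,0],1],
    [[0,0,0],[0,0,0.001],1],
    [[0,0,0],[0,0,0],1],
    [[0,0,0],[0,0,0],1],
    [[0,0,0],[0,0,0],1]
  ]
}}

```text
clock: 6.25
tool_pos: [0.5469, -0.254, 0.0894]
orientation: [0.991, -0.027, 0.131, 0.002]
force: [0.3, 0.3, -0.1]
grip_width: 0.0004
```

```bash
python3 - <<'E'
from w import *
s=manip.sense(); p,d=vision.snapshot("wrist"); cv2.imwrite("pics/w3.png",p[:,:,::-1]); np.savez("pics/w3.npz",d=d,p=s['tool_pos'],q=s['orientation'])
print(s['joint_efforts'].round(2))
p,d=vision.snapshot("scene"); cv2.imwrite("pics/s3.png",cv2.resize(p[120:220,180:300,::-1],None,fx=6,fy=6,interpolation=cv2.INTER_CUBIC))
E
```

```text
[ -0.   -70.3   -1.63 -38.46  -0.29  -1.47  -0.  ]
```

View pics/w3.png

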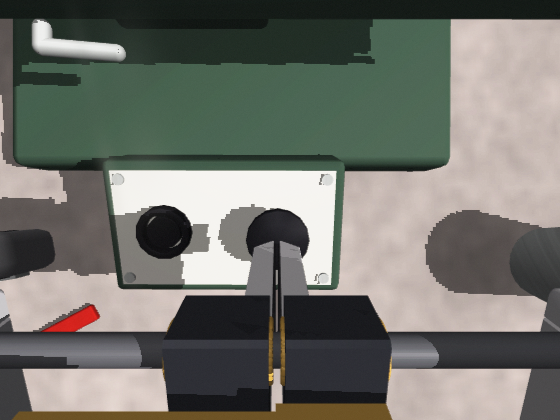

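View pics/s3.png

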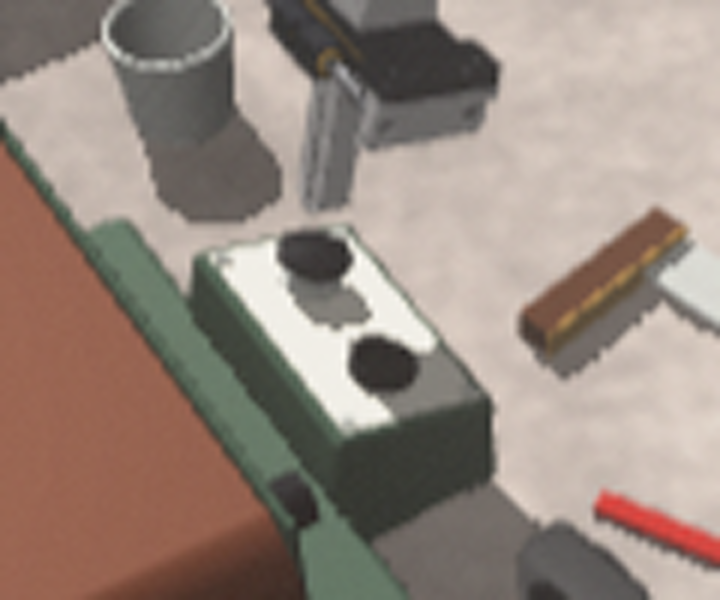

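Unexpected: the scene crop shows the fingertip at (325,210) hanging above the mushroom at (313,255), even though the reported TCP is below the crown height. I'll compare the reported TCP with what each camera measures.

```bash
python3 - <<'E'
from w import *
z=np.load("pics/w3.npz"); W=wcam(z['q'],z['p']); f,cx,cy,T=W; dep=z['d']
def proj(W,P): 
    f,cx,cy,T=W; c=np.linalg.inv(T)@np.r_[P,1]; return (cx+f*c[0]/c[2],cy+f*c[1]/c[2],c[2])
print("tcp proj wrist",np.round(proj(W,z['p']),3))
for v in range(205,262,5): print(v,[round(float(dep[v,u]),4) for u in (255,262,270,277,284,290)], wpts(W,[[270,v]],dep[v,270]).round(4))
for n in ("scene","side"):
    print(n,"tcp proj",np.round(proj(cam(n),z['p']),3))
p,d=vision.snapshot("scene")
for v in range(148,172,2): print(v,[ (round(float(d[v,u]),3)) for u in range(226,244,2)])
print(pts("scene",[[234,153]],d[153,234]), pts("scene",[[232,162]],d[162,232]))
for n in ["w1"]:
    z=np.load("pics/w1.npz"); print("w1 finger depth",[round(float(z['d'][v,272]),4) for v in range(235,260,4)], wpts(wcam(z['q'],z['p']),[[270,248]],z['d'][248,270]),z['p'])
E
```

```text
tcp proj wrist [2.7484e+02 2.3382e+02 2.3000e-01]
205 [0.2386, 0.2386, 0.239, 0.2395, 0.2392, 0.239] [[ 0.5667 -0.2516  0.0802]]
210 [0.2404, 0.2406, 0.2192, 0.2182, 0.2196, 0.2413] [[ 0.5633 -0.2518  0.1   ]]
215 [0.2408, 0.2166, 0.2166, 0.2165, 0.2151, 0.2177] [[ 0.5601 -0.2517  0.1026]]
220 [0.2178, 0.2168, 0.2161, 0.2159, 0.2155, 0.2169] [[ 0.5569 -0.2516  0.1032]]
225 [0.2182, 0.2174, 0.2148, 0.2156, 0.2153, 0.2165] [[ 0.5538 -0.2514  0.1045]]
230 [0.2177, 0.2169, 0.2155, 0.2163, 0.2159, 0.2167] [[ 0.5506 -0.2512  0.1039]]
235 [0.2193, 0.2172, 0.2179, 0.217, 0.2163, 0.2162] [[ 0.5473 -0.251   0.1015]]
240 [0.2193, 0.2176, 0.2166, 0.2171, 0.2164, 0.2173] [[ 0.5442 -0.2508  0.1027]]
245 [0.2209, 0.1849, 0.1849, 0.1879, 0.1842, 0.1844] [[ 0.5445 -0.2515  0.1344]]
250 [0.1775, 0.1783, 0.1778, 0.181, 0.178, 0.1784] [[ 0.5426 -0.2516  0.1416]]
255 [0.1705, 0.1715, 0.1711, 0.174, 0.1709, 0.1712] [[ 0.541  -0.2516  0.1483]]
260 [0.1639, 0.1641, 0.1641, 0.1692, 0.1643, 0.1657] [[ 0.5395 -0.2517  0.1553]]
scene tcp proj [231.258 163.344   1.322]
side tcp proj [299.309 292.823   0.891]
148
[... 328 characters left out ...]
158 [1.467, 1.323, 1.324, 1.321, 1.331, 1.368, 1.379, 1.466, 1.465]
160 [1.316, 1.308, 1.314, 1.314, 1.32, 1.322, 1.367, 1.371, 1.462]
162 [1.308, 1.306, 1.308, 1.312, 1.31, 1.312, 1.325, 1.36, 1.454]
164 [1.331, 1.304, 1.305, 1.307, 1.308, 1.308, 1.353, 1.354, 1.354]
166 [1.332, 1.324, 1.322, 1.305, 1.309, 1.336, 1.335, 1.348, 1.35]
168 [1.32, 1.321, 1.315, 1.321, 1.322, 1.333, 1.328, 1.339, 1.337]
170 [1.314, 1.316, 1.313, 1.317, 1.322, 1.32, 1.324, 1.325, 1.323]
[[ 0.53649401 -0.24516162  0.13649017]] [[ 0.54589241 -0.24924366  0.09868966]]
w1 finger depth [0.3645, 0.3674, 0.1866, 0.1816, 0.1772, 0.1706, 0.1661] [[ 0.51784921 -0.25348132  0.24861247]] [ 0.52145071 -0.256088    0.19956923]
```

```bash
python3 - <<'E'
from w import *
M=vision.camera_params("wrist")
def tool(uv,d):
    c=M; f=210/np.tan(np.radians(c['fov_y'])/2); uv=np.atleast_2d(uv).astype(float)
    return (np.c_[(uv[:,0]-c['cx'])/f*d,(uv[:,1]-c['cy'])/f*d,d,np.ones(len(d))]@c['mount'].T)[:,:3]
for nm,dep in (("w1",np.load("pics/w1.npz")['d']),("w3",np.load("pics/w3.npz")['d']),("w0",np.load("pics/wrist0.npy"))):
    vv,uu=np.nonzero((dep>0)&(dep<.195)); P=tool(np.c_[uu,vv],dep[vv,uu])
    k=P[:,2]>-.06
    print(nm,"max tool z of fingers",np.sort(P[:,2])[-5:].round(4),"x range",P[k,0].min().round(4),P[k,0].max().round(4),"y",P[k,1].min().round(4),P[k,1].max().round(4),"rows",vv[k].min())
# scene tip
p,d=vision.snapshot("scene"); s=manip.sense(); R=Ro.from_quat(s['orientation'])
uv=[(u,v) for v in range(145,157) for u in range(226,242) if 0<d[v,u]<1.30]
Q=R.inv().apply(pts("scene",uv,np.array([d[v,u] for u,v in uv]))-s['tool_pos']); print("scene finger tool z max",np.sort(Q[:,2])[-6:].round(4), "mean xy low", Q[Q[:,2]>-.05].mean(0).round(4))
E
```

```text
w1 max tool z of fingers [-0.0386 -0.0386 -0.0386 -0.0383 -0.0377] x range 0.0074 0.0101 y -0.0112 0.0132 rows 241
w3 max tool z of fingers [-0.0007 -0.0007 -0.0005 -0.0005 -0.0003] x range 0.0071 0.1342 y -0.1532 0.1571 rows 0
w0 max tool z of fingers [-0.0381 -0.0381 -0.038  -0.0378 -0.0373] x range -0.0085 0.0101 y -0.0578 0.0599 rows 241
scene finger tool z max [-0.0449 -0.0444 -0.043  -0.0428 -0.039  -0.039 ] mean xy low [ 0.0055 -0.003  -0.0456]
```

The wrist and scene depth agree that the fingers end about 38 mm short of the reported TCP, at tool z ≈ -0.038. The crown is therefore untouched, about 24 mm ahead of the tip. From here I'll work with the measured tip.

>>> {"fn": "step_arm", "kwargs": {
  "commands": [
    [[0,0,0],[0,0,0.01],1],
    [[0,0,0],[0,0,0.008],1],
    [[0,0,0],[0,0,0.002],1],
    [[0,0,0],[0,0,0.002],1],
    [[0,0,0],[0,0,0.002],1],
    [[0,0,0],[0,0,0.002],1],
    [[0,0,0],[0,0,0],1],
    [[0,0,0],[0,0,0],1]
  ]
}}

```text
clock: 7.45
tool_pos: [0.5537, -0.2544, 0.0643]
orientation: [0.991, -0.027, 0.131, 0.002]
force: [0.4, 0.5, 1.1]
grip_width: 0.0006
```

>>> {"fn": "step_arm", "kwargs": {
  "commands": [
    [[0,0,0],[0,0,0.001],1],
    [[0,0,0],[0,0,0],1],
    [[0,0,0],[0,0,0.001],1],
    [[0,0,0],[0,0,0],1],
    [[0,0,0],[0,0,0.001],1],
    [[0,0,0],[0,0,0],1],
    [[0,0,0],[0,0,0],1],
    [[0,0,0],[0,0,0],1]
  ]
}}

```text
clock: 8.45
tool_pos: [0.5545, -0.2544, 0.0613]
orientation: [0.991, -0.027, 0.131, 0.002]
force: [0.0, -0.6, 2.8]
grip_width: 0.0003
```

Contact is starting to show, at 2.8 N.

>>> {"fn": "step_arm", "kwargs": {
  "commands": [
    [[0,0,0],[0,0,0.001],1],
    [[0,0,0],[0,0,0.001],1],
    [[0,0,0],[0,0,0.001],1],
    [[0,0,0],[0,0,0.001],1],
    [[0,0,0],[0,0,0.001],1],
    [[0,0,0],[0,0,0.001],1],
    [[0,0,0],[0,0,0],1],
    [[0,0,0],[0,0,0],1]
  ]
}}

```text
clock: 9.45
tool_pos: [0.5559, -0.2547, 0.0579]
orientation: [0.991, -0.027, 0.131, 0.003]
force: [-27.9, 9.2, 56.0]
grip_width: 0.0005
```

56 N means it has bottomed. I'll back off and check the button's height.

>>> {"fn": "step_arm", "kwargs": {
  "commands": [
    [[0,0,0],[0,0,-0.003],1],
    [[0,0,0],[0,0,-0.01],1],
    [[0,0,0],[0,0,-0.03],1],
    [[0,0,0],[0,0,-0.04],1],
    [[0,0,0],[0,0,-0.04],1],
    [[0,0,0],[0,0.02,-0.01],1],
    [[0,0,0],[0,0,0],1],
    [[0,0,0],[0,0,0],1]
  ]
}}

```text
clock: 10.45
tool_pos: [0.5201, -0.272, 0.1832]
orientation: [0.991, -0.027, 0.13, 0.002]
force: [-0.2, 0.3, 0.0]
grip_width: 0.0002
```

```bash
python3 - <<'E'
from w import *
s=manip.sense(); p,d=vision.snapshot("wrist"); cv2.imwrite("pics/w4.png",p[:,:,::-1]); np.savez("pics/w4.npz",d=d,p=s['tool_pos'],q=s['orientation'])
print(s['tool_pos'],s['force'].round(1))
analyse('w4',(100,140,300,103),(.01,.02,.027),None)
E
```

```text
[ 0.5201018  -0.27201895  0.1831877 ] [-0.2  0.3  0. ]
tilt 14.79 yaw n -3.48 yaw edge -3.15 frac 1.0 rect [0.0848 0.1557] C [ 0.5503 -0.2179  0.0756] n [-0.255  0.016  0.967]
 blob [175.6 198.4] [ 156  180   40   38 1148] h p10/50/90 [0.0055 0.008  0.0104]
   off 0.01 [ 0.5517 -0.1771  0.0857] loc [0.0016 0.0409] w,h mm [38.6 36.7]
   off 0.02 [ 0.5513 -0.1801  0.0959] loc [0.004  0.0378] w,h mm [37.4 35.5]
   off 0.027 [ 0.551  -0.1823  0.1031] loc [0.0056 0.0356] w,h mm [36.6 34.7]
 blob [256.5 200.4] [ 236  180   42   42 1417] h p10/50/90 [0.0153 0.018  0.0198]
   off 0.01 [ 0.5456 -0.255   0.0853] loc [ 0.0001 -0.0373] w,h mm [40.6 40.6]
   off 0.02 [ 0.5454 -0.2556  0.0956] loc [ 0.0026 -0.0379] w,h mm [39.3 39.3]
   off 0.027 [ 0.5452 -0.256   0.1028] loc [ 0.0043 -0.0383] w,h mm [38.4 38.4]
```

View pics/w4.png

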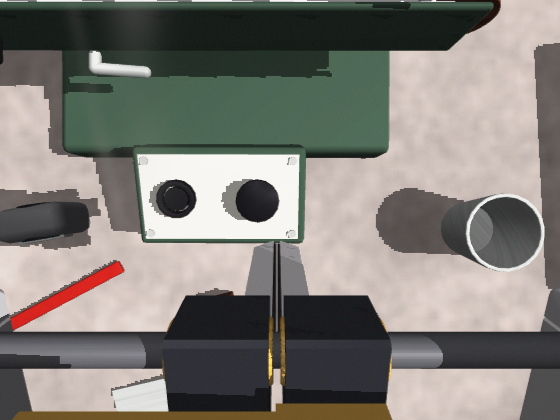

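The guarded start sits at (176,198) and the stop head at (256,200). The stop's height over the panel dropped from 25.1 to 18.0 mm, so 7.1 mm down: it is latched. Next I'll locate the bottle for clearance and move over the console.

```bash
python3 - <<'E'
from w import *
for n,(x,y,w,h) in (("scene",(385,310,60,60)),("side",(220,75,40,65))):
    d=np.load(f"pics/{n}0.npy"); vv,uu=np.mgrid[y:y+h,x:x+w]; P=pts(n,np.c_[uu.ravel(),vv.ravel()],d[y:y+h,x:x+w].ravel())
    k=(P[:,2]>.05)&(P[:,2]<.2)&(P[:,1]>.3); k2=P[:,2]>.12
    print(n,"bottle x",np.percentile(P[k,0],[5,95]).round(3),"y",np.percentile(P[k,1],[5,95]).round(3),"zmax",P[k,2].max().round(3))
plan([.52,.28,.17],-6.7)
E
```

```text
scene bottle x [0.492 0.529] y [0.485 0.533] zmax 0.175
side bottle x [0.474 0.553] y [0.367 0.759] zmax 0.173
clock 10.5 tcp [ 0.5201 -0.2719  0.183 ] F [-0.   0.3 -0.2] grip 0.0
turn [-0.0193  0.0005  0.0598] deg 3.6 shift after turn [-0.0657 -0.5481 -0.0041] shift before turn [-0.0329 -0.551   0.0066] dist 0.552
```

>>> {"fn": "step_arm", "kwargs": {
  "commands": [
    [[-0.019,0,0.06],[0,0,0],1],
    [[0,0,0],[-0.007,-0.06,0],1],
    [[0,0,0],[-0.007,-0.06,0],1],
    [[0,0,0],[-0.007,-0.06,0],1],
    [[0,0,0],[-0.007,-0.06,0],1],
    [[0,0,0],[-0.007,-0.06,0],1],
    [[0,0,0],[-0.007,-0.06,0],1],
    [[0,0,0],[-0.007,-0.06,0],1]
  ]
}}

```text
clock: 11.5
tool_pos: [0.5219, 0.1523, 0.1706]
orientation: [0.99, -0.058, 0.131, 0.008]
force: [0.8, -0.6, -0.7]
grip_width: 0.0006
```

>>> {"fn": "step_arm", "kwargs": {
  "commands": [
    [[0,0,0],[-0.007,-0.06,-0.004],1],
    [[0,0,0],[-0.007,-0.06,0],1],
    [[0,0,0],[0,-0.01,0],1],
    [[0,0,0],[0,0,0],1],
    [[0,0,0],[0,0,0],1],
    [[0,0,0],[0,0,0],1],
    [[0,0,0],[0,0,0],1],
    [[0,0,0],[0,0,0],1]
  ]
}}

```text
clock: 12.5
tool_pos: [0.5238, 0.2802, 0.1714]
orientation: [0.99, -0.059, 0.131, 0.008]
force: [0.3, -0.4, -0.0]
grip_width: 0.0007
```

```bash
python3 - <<'E'
from w import *
s=manip.sense(); p,d=vision.snapshot("wrist"); cv2.imwrite("pics/w5.png",p[:,:,::-1]); np.savez("pics/w5.npz",d=d,p=s['tool_pos'],q=s['orientation'])
print(s['clock'],s['tool_pos'],s['force'].round(1))
E
```

```text
12.5 [0.52375948 0.2801738  0.17136982] [ 0.3 -0.4 -0. ]
```

View pics/w5.png

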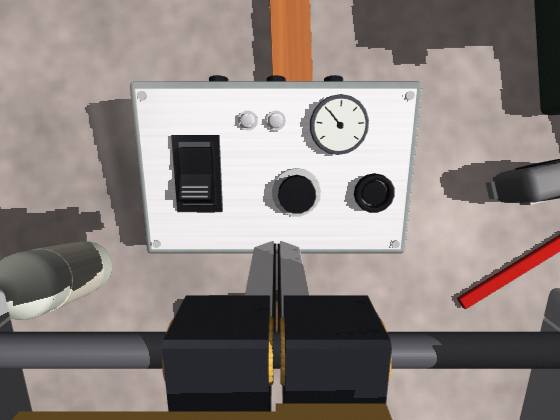

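The console is seen squarely. The rocker frame is at (172–222, 135–212) with its ribbed front end near v≈193. The shaker disc is at (296,194) and the guarded reset at (374,192).

```bash
python3 - <<'E'
from w import *
W,nr,c,C,ax,ay=analyse('w5',(120,75,310,165),(.01,.016),None)
z=np.load("pics/w5.npz"); dep=z['d']
for v in range(128,222,4):
    uu=np.arange(186,209); P=wpts(W,np.c_[uu,0*uu+v],dep[v,uu]); h=(P-c)@nr; X=P[11]
    print(v,"h",np.median(h).round(4),"loc x,y",((P-C)@ax).mean().round(4),((P-C)@ay).mean().round(4))
v=193; uu=np.arange(166,232,2); P=wpts(W,np.c_[uu,0*uu+v],dep[v,uu]); print([(int(u),round(1e3*x,1)) for u,x in zip(uu,(P-c)@nr)])
E
```

```text
tilt 14.81 yaw n -6.9 yaw edge -6.78 frac 1.0 rect [0.1446 0.2558] C [0.5789 0.2731 0.074 ] n [-0.254  0.031  0.967]
 blob [197.2 172.8] [ 172  135   50   77 3209] h p10/50/90 [0.004  0.0103 0.0172]
   off 0.01 [0.5825 0.3468 0.0829] loc [-0.0029  0.0736] w,h mm [46.9 72.2]
   off 0.016 [0.5817 0.3455 0.0889] loc [-0.002   0.0722] w,h mm [46.  70.8]
 blob [373.5 192.5] [ 354  173   40   39 1195] h p10/50/90 [0.005  0.0079 0.0103]
   off 0.01 [0.5446 0.1834 0.0781] loc [-0.0214 -0.0932] w,h mm [38.1 37.1]
   off 0.016 [0.5446 0.1851 0.0843] loc [-0.0201 -0.0915] w,h mm [37.4 36.4]
 blob [296.1 193.9] [ 278  175   38   38 1141] h p10/50/90 [0.0147 0.0159 0.017 ]
   off 0.01 [0.5521 0.2567 0.0778] loc [-0.0229 -0.0196] w,h mm [36.2 36.2]
   off 0.016 [0.5519 0.2571 0.0839] loc [-0.0216 -0.0192] w,h mm [35.5 35.5]
128 h 0.0001 loc x,y 0.0381 0.0708
132 h -0.0 loc x,y 0.0346 0.0709
136 h 0.0049 loc x,y 0.0306 0.0729
140 h 0.0049 loc x,y 0.027 0.0731
144 h 0.001 loc x,y 0.023 0.0743
148 h 0.0115 loc x,y 0.0202 0.072
152 h 0.0116 loc x,y 0.0166 0.0722
156 h 0.0122 loc x,y 0.0145 0.0693
160 
[... 678 characters left out ...]
(1.0)), (176, np.float64(5.7)), (178, np.float64(4.3)), (180, np.float64(18.6)), (182, np.float64(19.0)), (184, np.float64(19.9)), (186, np.float64(18.9)), (188, np.float64(18.9)), (190, np.float64(20.6)), (192, np.float64(19.2)), (194, np.float64(19.7)), (196, np.float64(18.8)), (198, np.float64(18.4)), (200, np.float64(20.3)), (202, np.float64(19.4)), (204, np.float64(17.9)), (206, np.float64(20.2)), (208, np.float64(19.2)), (210, np.float64(18.5)), (212, np.float64(12.8)), (214, np.float64(2.7)), (216, np.float64(5.9)), (218, np.float64(4.4)), (220, np.float64(5.1)), (222, np.float64(0.6)), (224, np.float64(-0.7)), (226, np.float64(-0.1)), (228, np.float64(-1.0)), (230, np.float64(-0.2))]
```

```bash
cat >> w.py <<'E'
nrC=np.array([-.2557*np.cos(np.radians(-6.8)),-.2557*np.sin(np.radians(-6.8)),.9668]); CC=np.array([.5789,.2731,.0740])
axC=np.array([0,0,1.])-nrC*nrC[2]; axC/=np.linalg.norm(axC); ayC=np.cross(nrC,axC)
def con(x,y,h): return CC+x*axC+y*ayC+h*nrC
E
python3 - <<'E'
from w import *
plan(con(-.021,.073,.021-.039),-6.8,14.8)
print(con(-.021,.073,.021), con(-.022,-.0195,.016))
E
```

```text
clock 12.55 tcp [0.5237 0.2803 0.1713] F [ 0.3 -0.2 -0. ] grip 0.0
turn [ 0.0003 -0.0045  0.0004] deg 0.3 shift after turn [ 0.0079 -0.0724  0.1263] shift before turn [ 0.0074 -0.0724  0.1263] dist 0.146
[0.5620511  0.34862938 0.08893983] [0.55140773 0.25673928 0.08385045]
```

>>> {"fn": "step_arm", "kwargs": {
  "commands": [
    [[0,0,0],[0.004,-0.036,0.03],1],
    [[0,0,0],[0.004,-0.036,0.03],1],
    [[0,0,0],[0,0,0.025],1],
    [[0,0,0],[0,0,0.025],1],
    [[0,0,0],[0,0,0.008],1],
    [[0,0,0],[0,0,0.002],1],
    [[0,0,0],[0,0,0.002],1],
    [[0,0,0],[0,0,0],1]
  ]
}}

```text
clock: 13.55
tool_pos: [0.5567, 0.3186, 0.0776]
orientation: [0.99, -0.059, 0.126, 0.006]
force: [-0.1, -0.8, 0.4]
grip_width: 0.0005
```

```bash
python3 - <<'E'
from w import *
plan(con(-.021,.073,.012-.039),-6.8,14.8)
s=manip.sense(); p,d=vision.snapshot("wrist"); cv2.imwrite("pics/w6.png",p[:,:,::-1])
E
```

```text
clock 13.55 tcp [0.5567 0.3186 0.0776] F [-0.1 -0.8  0.4] grip 0.001
turn [-0.0035  0.0044 -0.0011] deg 0.3 shift after turn [ 0.0046 -0.0305  0.0375] shift before turn [ 0.0047 -0.0304  0.0376] dist 0.049
```

View pics/w6.png

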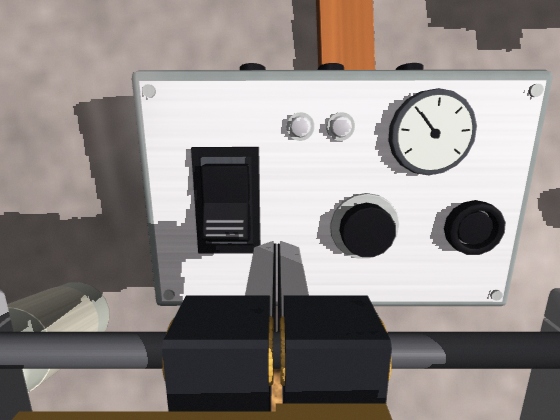

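The row's reach was cut short (30 mm short in y), and the picture shows the fingertips at (277,243), still right of the rocker at (225,200). I'll finish the approach in smaller rows.

>>> {"fn": "step_arm", "kwargs": {
  "commands": [
    [[0,0,0],[0.002,-0.01,0],1],
    [[0,0,0],[0.002,-0.01,0],1],
    [[0,0,0],[0.001,-0.01,0.005],1],
    [[0,0,0],[0,0,0.008],1],
    [[0,0,0],[0,0,0.008],1],
    [[0,0,0],[0,0,0.002],1],
    [[0,0,0],[0,0,0],1],
    [[0,0,0],[0,0,0],1]
  ]
}}

```text
clock: 14.6
tool_pos: [0.5707, 0.3471, 0.0563]
orientation: [0.99, -0.059, 0.126, 0.006]
force: [0.1, 0.2, 0.1]
grip_width: 0.0009
```

```bash
python3 - <<'E'
from w import *
plan(con(-.021,.073,.012-.039),-6.8,14.8)
s=manip.sense(); p,d=vision.snapshot("wrist"); cv2.imwrite("pics/w7.png",p[:,:,::-1])
E
```

```text
clock 14.6 tcp [0.5707 0.3471 0.0563] F [0.1 0.2 0.1] grip 0.001
turn [-0.0031  0.0048 -0.0008] deg 0.3 shift after turn [-0.0001 -0.0005  0.0142] shift before turn [-0.0001 -0.0005  0.0142] dist 0.014
```

View pics/w7.png

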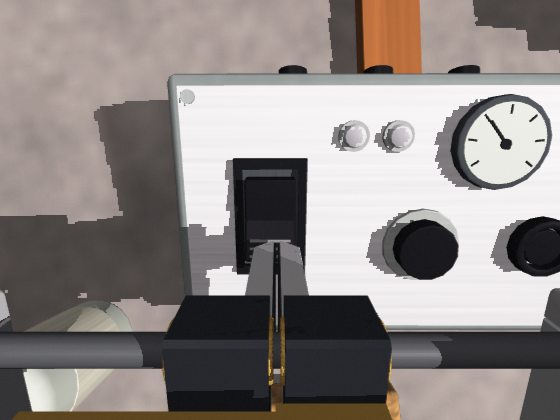

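The fingers at (277,243) are over the front half of the paddle, which spans u≈246–296. I'll shift 2 mm left and press gradually.

>>> {"fn": "step_arm", "kwargs": {
  "commands": [
    [[0,0,0],[0,-0.002,0.003],1],
    [[0,0,0],[0,0,0.002],1],
    [[0,0,0],[0,0,0.002],1],
    [[0,0,0],[0,0,0.002],1],
    [[0,0,0],[0,0,0.001],1],
    [[0,0,0],[0,0,0.001],1],
    [[0,0,0],[0,0,0.001],1],
    [[0,0,0],[0,0,0],1]
  ]
}}

```text
clock: 15.65
tool_pos: [0.5731, 0.3493, 0.0443]
orientation: [0.99, -0.059, 0.126, 0.006]
force: [-3.6, 1.0, 2.4]
grip_width: 0.0006
```

>>> {"fn": "step_arm", "kwargs": {
  "commands": [
    [[0,0,0],[0,0,0.001],1],
    [[0,0,0],[0,0,0],1],
    [[0,0,0],[0,0,0.001],1],
    [[0,0,0],[0,0,0],1],
    [[0,0,0],[0,0,0.001],1],
    [[0,0,0],[0,0,0],1],
    [[0,0,0],[0,0,0],1],
    [[0,0,0],[0,0,0],1]
  ]
}}

```text
clock: 16.65
tool_pos: [0.5736, 0.3493, 0.0429]
orientation: [0.99, -0.059, 0.126, 0.006]
force: [-18.5, -5.0, 30.3]
grip_width: 0.0002
```

Bottomed at about 35 N. I'll retreat and verify.

>>> {"fn": "step_arm", "kwargs": {
  "commands": [
    [[0,0,0],[0,0,-0.004],1],
    [[0,0,0],[0,0,-0.012],1],
    [[0,0,0],[0,0,-0.025],1],
    [[0,0,0],[0,0.02,-0.025],1],
    [[0,0,0],[0,0.03,-0.02],1],
    [[0,0,0],[0,0.02,0],1],
    [[0,0,0],[0,0,0],1],
    [[0,0,0],[0,0,0],1]
  ]
}}

```text
clock: 17.65
tool_pos: [0.5448, 0.282, 0.124]
orientation: [0.99, -0.059, 0.126, 0.006]
force: [0.5, -0.5, -0.1]
grip_width: 0.0005
```

```bash
python3 - <<'E'
from w import *
s=manip.sense(); p,d=vision.snapshot("wrist"); cv2.imwrite("pics/w8.png",p[:,:,::-1]); np.savez("pics/w8.npz",d=d,p=s['tool_pos'],q=s['orientation'])
print(s['tool_pos'],s['force'].round(1))
W,nr,c,C,ax,ay=analyse('w8',(80,60,440,180),(.005,.012,.016),None)
z=np.load("pics/w8.npz"); dep=z['d']
o=W[3]; Ti=np.linalg.inv(o)
for x in np.arange(-.03,.028,.006):
    P=C+x*ax+.073*ay+.012*nr; q=Ti@np.r_[P,1]; u=int(W[1]+W[0]*q[0]/q[2]); v=int(W[2]+W[0]*q[1]/q[2])
    uu=np.arange(u-8,u+9); print(round(x,3),(u,v),"h",np.median((wpts(W,np.c_[uu,0*uu+v],dep[v,uu])-c)@nr).round(4))
plan(con(-.022,-.0195,.016-.039),-6.8,14.8)
E
```

```text
[0.54478242 0.28201856 0.12398039] [ 0.5 -0.5 -0.1]
tilt 14.82 yaw n -6.92 yaw edge -6.79 frac 1.0 rect [0.1192 0.2558] C [0.5916 0.2716 0.0773] n [-0.254  0.031  0.967]
 blob [189.1 190.5] [ 159  147   60   90 4491] h p10/50/90 [0.0041 0.0104 0.0187]
   off 0.005 [0.584  0.3478 0.078 ] loc [-0.0159  0.0747] w,h mm [48.7 73.1]
   off 0.012 [0.5835 0.346  0.0852] loc [-0.0144  0.0728] w,h mm [47.5 71.2]
   off 0.016 [0.5832 0.3449 0.0893] loc [-0.0135  0.0718] w,h mm [46.7 70.1]
 blob [395.7 214.3] [ 372  192   48   45 1662] h p10/50/90 [0.0052 0.0078 0.0103]
   off 0.005 [0.5447 0.1817 0.073 ] loc [-0.0356 -0.0949] w,h mm [39.7 37.2]
   off 0.012 [0.5452 0.1842 0.0803] loc [-0.0335 -0.0923] w,h mm [38.7 36.2]
   off 0.016 [0.5455 0.1857 0.0845] loc [-0.0323 -0.0909] w,h mm [38.1 35.7]
 blob [305.2 216.3] [ 284  194   44   45 1587] h p10/50/90 [0.0146 0.0159 0.0168]
   off 0.005 [0.5519 0.2562 0.0725] loc [-0.0375 -0.0201] w,h mm [36.5 37.3]
   off 0.012 [0.5522 0.2567 0.0798] loc [-0.0354 -0.0195] w,h mm [35.5 36.3]
   off 0.016 [0.5524 0.2571 0.084 ] loc [-0.0342 -0.0192] w,h mm [35.  35.8]
-0.03 (190, 209) h 0.012
-0.024 (189, 202) h 0.0119
-0.018 (189, 195) h 0.0128
-0.012 (188, 187) h 0.0167
-0.006 (188, 180) h 0.0188
-0.0 (187, 172) h 0.0211
0.006 (187, 164) h 0.0116
0.012 (186, 157) h 0.0012
0.018 (186, 149) h 0.0053
0.024 (185, 141) h -0.0001
clock 17.7 tcp [0.5447 0.2823 0.1239] F [ 0.1 -1.2 -0.5] grip 0.0
turn [-0.0029  0.0056  0.0001] deg 0.4 shift after turn [-0.0009  0.0246  0.0802] shift before turn [-0.0004  0.0248  0.0802] dist 0.084
```

View pics/w8.png

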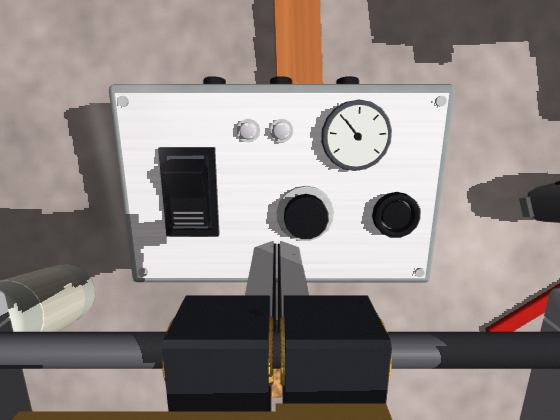

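The rocker has flipped. Its front half is now level at 12 mm over the face, and the back half stands at up to 21 mm. Next is the shaker at (305,216).

>>> {"fn": "step_arm", "kwargs": {
  "commands": [
    [[0,0,0],[0,0.008,0.01],1],
    [[0,0,0],[0,0.008,0.015],1],
    [[0,0,0],[0,0.0085,0.015],1],
    [[0,0,0],[0,0,0.015],1],
    [[0,0,0],[0,0,0.015],1],
    [[0,0,0],[0,0,0.005],1],
    [[0,0,0],[0,0,0],1],
    [[0,0,0],[0,0,0],1]
  ]
}}

```text
clock: 18.7
tool_pos: [0.5608, 0.2555, 0.0524]
orientation: [0.99, -0.059, 0.126, 0.006]
force: [-0.5, 1.0, -0.0]
grip_width: 0.0004
```

```bash
python3 - <<'E'
from w import *
plan(con(-.0215,-.0195,.016-.039),-6.8,14.8)
p,d=vision.snapshot("wrist"); cv2.imwrite("pics/w9.png",p[:,:,::-1])
E
```

```text
clock 18.7 tcp [0.5608 0.2555 0.0524] F [-0.5  1.  -0. ] grip 0.0
turn [-0.0035  0.0045 -0.0005] deg 0.3 shift after turn [-0.0006 -0.0001  0.0061] shift before turn [-0.0006 -0.0001  0.0061] dist 0.006
```

View pics/w9.png

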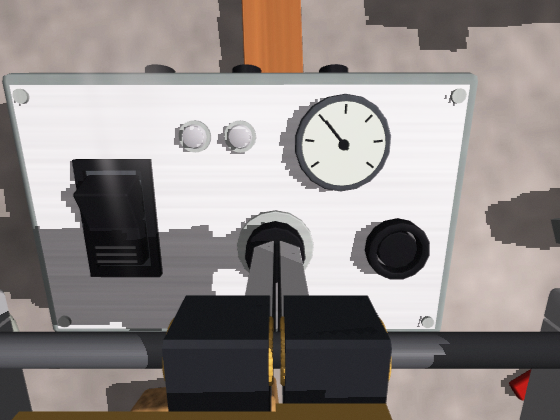

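The tip is centred on the shaker, whose collar is centred at (276,245). Pressing now.

>>> {"fn": "step_arm", "kwargs": {
  "commands": [
    [[0,0,0],[0,0,0.004],1],
    [[0,0,0],[0,0,0.003],1],
    [[0,0,0],[0,0,0.003],1],
    [[0,0,0],[0,0,0.002],1],
    [[0,0,0],[0,0,0.001],1],
    [[0,0,0],[0,0,0.001],1],
    [[0,0,0],[0,0,0.0005],1],
    [[0,0,0],[0,0,0],1]
  ]
}}

```text
clock: 19.75
tool_pos: [0.5644, 0.255, 0.0392]
orientation: [0.99, -0.059, 0.127, 0.006]
force: [-11.8, -4.4, 29.6]
grip_width: 0.0006
```

Bottomed at about 32 N, well past the 5 N spring. I'll hold for 1.75 s more and then release.

>>> {"fn": "step_arm", "kwargs": {
  "commands": [
    [[0,0,0],[0,0,0],1],
    [[0,0,0],[0,0,0],1],
    [[0,0,0],[0,0,0],1],
    [[0,0,0],[0,0,0],1],
    [[0,0,0],[0,0,0],1],
    [[0,0,0],[0,0,0],1],
    [[0,0,0],[0,0,0],1],
    [[0,0,0],[0,0,0],1]
  ]
}}

```text
clock: 20.75
tool_pos: [0.5644, 0.255, 0.0392]
orientation: [0.99, -0.059, 0.127, 0.006]
force: [-12.7, -2.7, 29.8]
grip_width: 0.0004
```

>>> {"fn": "step_arm", "kwargs": {
  "commands": [
    [[0,0,0],[0,0,0],1],
    [[0,0,0],[0,0,0],1],
    [[0,0,0],[0,0,0],1],
    [[0,0,0],[0,0,0],1],
    [[0,0,0],[0,0,0],1],
    [[0,0,0],[0,0,0],1],
    [[0,0,0],[0,0,-0.005],1],
    [[0,0,0],[0,0,-0.015],1]
  ]
}}

```text
clock: 21.75
tool_pos: [0.5585, 0.2548, 0.057]
orientation: [0.99, -0.059, 0.126, 0.007]
force: [0.5, -0.7, 0.4]
grip_width: 0.0007
```

>>> {"fn": "step_arm", "kwargs": {
  "commands": [
    [[0,0,0],[0,0,-0.03],1],
    [[0,0,0],[0,0,-0.03],1],
    [[0,0,0],[0,0,-0.03],1],
    [[0,0,0],[0,0,-0.02],1],
    [[0,0,0],[0,0,0],1],
    [[0,0,0],[0,0,0],1],
    [[0,0,0],[0,0,0],1],
    [[0,0,0],[0,0,0],1]
  ]
}}

```text
clock: 22.75
tool_pos: [0.5316, 0.258, 0.163]
orientation: [0.99, -0.059, 0.126, 0.006]
force: [-0.7, -0.6, 1.1]
grip_width: 0.0007
```

```bash
python3 - <<'E'
from w import *
s=manip.sense(); p,d=vision.snapshot("wrist"); cv2.imwrite("pics/w10.png",p[:,:,::-1]); np.savez("pics/w10.npz",d=d,p=s['tool_pos'],q=s['orientation'])
print(s['clock'],s['tool_pos'],s['force'].round(1))
W,nr,c,C,ax,ay=analyse('w10',(60,60,440,180),(.016,),None)
P0=np.load("pics/w10.npz")['d']; Ti=np.linalg.inv(W[3])
for x in (-.022,-.012,.0,.012,.018):
    P=con(x,.073,.012); q=Ti@np.r_[P,1]; u=int(W[1]+W[0]*q[0]/q[2]); v=int(W[2]+W[0]*q[1]/q[2]); uu=np.arange(u-8,u+9)
    print("rocker",x,np.median((wpts(W,np.c_[uu,0*uu+v],P0[v,uu])-c)@nr).round(4))
for n in ("scene","side"):
    a=cv2.imread(f"pics/{n}0.png"); p,d=vision.snapshot(n); cv2.imwrite(f"pics/{n}9.png",p[:,:,::-1])
# stop height from scene
d=vision.snapshot("side")[1]
E
```

```text
22.75 [0.53159627 0.25797597 0.16295501] [-0.7 -0.6  1.1]
tilt 14.82 yaw n -6.92 yaw edge -6.77 frac 1.0 rect [0.1342 0.2557] C [0.5842 0.2725 0.0753] n [-0.254  0.031  0.967]
 blob [172.8 181.4] [ 146  143   53   79 3413] h p10/50/90 [0.004  0.0106 0.0188]
   off 0.016 [0.5826 0.3442 0.0892] loc [-0.0064  0.071 ] w,h mm [47.4 70.6]
 blob [354.  202.3] [ 334  183   41   39 1246] h p10/50/90 [0.0051 0.008  0.0103]
   off 0.016 [0.5448 0.1845 0.0844] loc [-0.0252 -0.0921] w,h mm [37.2 35.4]
 blob [274.1 203.8] [ 255  184   39   40 1207] h p10/50/90 [0.0147 0.0159 0.0169]
   off 0.016 [0.552  0.2567 0.0839] loc [-0.0269 -0.0196] w,h mm [35.5 36.4]
rocker -0.022 0.0121
rocker -0.012 0.0119
rocker 0.0 0.0159
rocker 0.012 0.0211
rocker 0.018 0.0142
```

View pics/scene9.png

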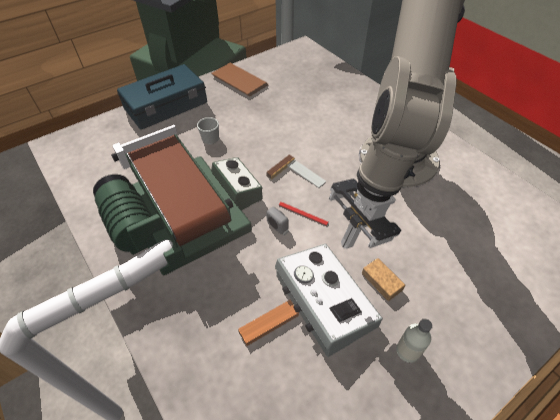

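View pics/w10.png

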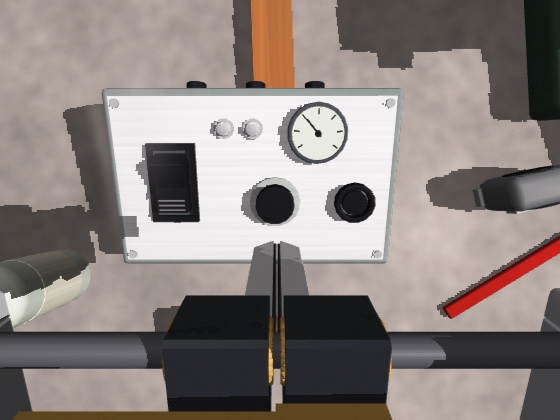

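View pics/side9.png

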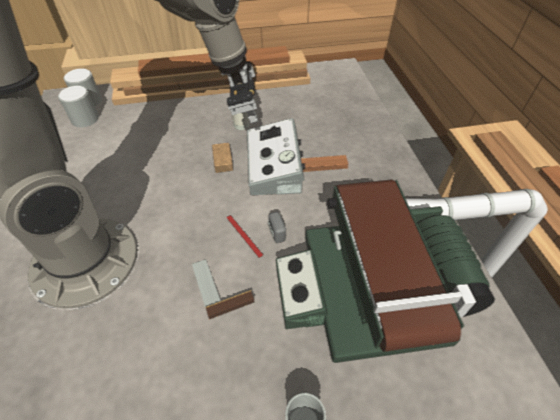

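The scene and side views show every loose thing where it started: cork at (383,278), pencil (303,213), bottle (413,345) and cup (208,130). The arm is clear of everything. In the wrist view the shaker, at (274,204), is back at 15.9 mm, the rocker's front half is level at 12 mm, and the guarded reset is unchanged. Handing in.

```bash
python3 -c "
from cell import ticket
print(ticket.close_job())"
```

```text
the job is handed in; nothing more can be done
None
```

I shut the station down in the required order and handed the job in at about 23 s of the allowed 54 s. No verdict came back, so these are my own checks:

- **Stop button:** pressed to its end. Its height over the panel fell from 25.1 to 18.0 mm, about 7 mm of travel. I measured that just after pressing and only looked at it in passing later.
- **Rocker:** over to off. The front half lies level at 12 mm above the face and the back half stands at about 21 mm.
- **Shaker button:** held at its end stop at about 32 N for roughly 2 s. After release it is back at 15.9 mm, where it started.
- **Guarded buttons and loose things:** neither guarded button was touched, and their heights read the same as before. In the final scene and side views every loose thing is where it started; I compared these by eye. The arm is clear and the force reading is about zero.

Two things disagreed with what I expected:

- **Finger length:** the fingers end about 38–39 mm short of the reported TCP. My first descent on the stop button therefore touched nothing. I measured the real fingertip with the wrist and scene depth images and used it from then on.
- **Stop button force:** the wrist force reached about 63 N when the stop button bottomed. That was pressed by the fingertips and stayed under the 120 N wrist limit.

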